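# Brake lever check on two trolley handles

## Robot

A 7-joint arm with a two-finger parallel gripper is mounted at the origin on the work surface. World frame = base frame: x ahead of the robot, y to its left, z up, the work surface at z = 0. Lengths are in m, angles in rad, forces in N, time in s.
With the tool pointing down it reaches from about 0.425 to 0.875 m from the base axis. Payload 4.7 kg.
Tool frame: the origin (TCP) lies where the fingers leave the gripper's body, on its centre line; the fingertips stand 70 mm ahead of it and the grasp point (between the pads) lies 51 mm ahead of it; z points along the fingers, y is the line along which they close (so a half turn about z gives the same grasp; the last joint's range is limited). The gripper opens to 87 mm and grips with 3 to 60 N. Pads are 19 mm wide; open, the fingers measure 117 mm over their backs; the gripper's body (75 mm by 190 mm) begins 51 mm behind the grasp point.
Start: joints at [1.302, 0.321, -0.07, 1.45, 0.023, 1.371, -0.057], TCP at [0.181, -0.624, 0.292] pointing down, gripper open.
Joint ranges: [-2.86, 2.86], [-0.3, 2.09], [-1.38, 1.24], [0.06, 2.45], [-1.56, 4.7], [0.09, 2.05], [-2.69, 2.69]. Speed limits (rad/s): [2.57, 2.57, 3.14, 3.14, 3.14, 3.14, 3.14].

## Interface

Orientations are given as a rotation vector (axis times angle).
In Python, from bench import get_state, get_image, get_calibration, close_job gives the robot as it stands.
- The arm moves only by the tool send_rows, never from a script. Its argument "rows" is a list of rows, each an object of numbers: "hand": the finger opening in mm, from 0 to 87; "x", "y", "z": the shift along the world's x, y, z in mm; "roll": the turn about the world's z in degrees. A call has 1 to 10 rows; each row shifts and turns the commanded pose from where the row before left it; what a row does not reach is not made up. A row lasts 1/10 s, in which the tool goes at most 50 mm and 8.59 degrees, less where a joint would pass 70% of its speed; a pose out of reach is approached as far as the arm can. A call is refused whole if a number of a shift passes 50 or a number of a turn 8.59, either way. A call with a gripper value outside its range is refused whole. The fingers move at their own pace and stop on an object; "force" is the grip in N (left out, the last holds). Time passes only in rows, so rows that do not move let the fingers close. It gives the time, the measured TCP pose, the force, the opening and the grip force at its end, in the units of the state.
- get_state(): the state, without advancing time (a new reading comes with each control period).
- get_image(name): name is "scene" or "top"; returns the picture (384x512x3 uint8, blue, green, red); there is no depth.
- get_calibration(name): a dict with "mtx" (3x3 intrinsics, pixels), "world_from_camera" (4x4, takes a point from camera to world coordinates). Camera axes: x right, y down, z forward; pixel columns grow to the right and rows downward; lengths in m; the calibration is good to about 2 mm. A picture is of the moment at which its call begins. get_calibration takes no time and is no camera call.
- close_job(): hands the job in; it is judged then, once.
The state is a dict: "time": time; "joint_positions": joint angles; "qd": joint speeds; "joint_torque": joint torques, N m; "position": TCP position; "tool_rot": TCP orientation; "ft_force": force on the tool from outside, world axes, zero at the start; "torque": the same for the moment, N m; "grip_width": opening from 0.0 (shut) to 1.0 (fully open); "grip_force": force on a finger pad.
Only numpy, scipy, OpenCV 4.12 (cv2) and the standard library are available. Lean on these libraries where they do the work, as an engineer would, in place of code of your own. Each camera call takes 0.05 s, during which the arm holds its last target. There are 200 camera calls.

## Task

Check the two trolley brake levers, first the one on the robot's left and then the one on its right: with the outside of your fingers press each lever in towards its bar until it will go no further, without forcing it, hold it there for a second and let it spring back out. One of them stops well short of the bar and is sound, the other goes all the way to the bar and is worn; then push the marker puck with a fingertip along its trough, right to the end on the worn handle's side. Do not pick anything up, and leave everything else where it stands.

Things in the scene. Friction and masses are not known exactly. Their poses are not given: they have to be found in the camera images.
- handle_one: handle one: trolley push handle on a stand bolted to the bench. Origin: underside centre of its 90 x 200 x 10 mm base plate; +z up, +y (robot's left) along the bar, +x away from the robot. Bar: 28 mm thick, axis 100 mm above the origin, posts at y = +-85 mm. The lever stands on its -x side, level with the bar, free room beneath. One handle is sound, one worn: only pressing tells
- lever_one (a joint): handle one's lever: blade 10 mm thick, 90 to 110 mm above the bench, on an upright pivot at x -35, y +75 mm of the handle; 22 mm ball 130 mm from the pivot. rad: 0 = sprung out (ball centre 88 mm from bar axis), grows as pressed in. Sound: hard stop at 0.28, ball 28 mm short of the grip; worn: goes on to 0.50, ball at the grip. Spring back: about 2 N at the face point at 0, 4 N at 0.28, 5.5 N at 0.50
- lever_one_face (a point): where to press lever one: point on the outer (robot-side) face of the blade, at mid-height, 105 mm from the pivot, 25 mm short of the ball's centre. It moves with the lever, so it goes about 28 mm on a sound and 51 mm on a worn lever
- lever_one_ball (a point): centre of the ball at the end of lever one; moves with the lever
- handle_two: handle two: trolley push handle on a stand bolted to the bench. Origin: underside centre of its 90 x 200 x 10 mm base plate; +z up, +y (robot's left) along the bar, +x away from the robot. Bar: 28 mm thick, axis 100 mm above the origin, posts at y = +-85 mm. The lever stands on its -x side, level with the bar, free room beneath. One handle is sound, one worn: only pressing tells
- lever_two (a joint): handle two's lever: blade 10 mm thick, 90 to 110 mm above the bench, on an upright pivot at x -35, y +75 mm of the handle; 22 mm ball 130 mm from the pivot. rad: 0 = sprung out (ball centre 88 mm from bar axis), grows as pressed in. Sound: hard stop at 0.28, ball 28 mm short of the grip; worn: goes on to 0.50, ball at the grip. Spring back: about 2 N at the face point at 0, 4 N at 0.28, 5.5 N at 0.50
- lever_two_face (a point): where to press lever two: point on the outer (robot-side) face of the blade, at mid-height, 105 mm from the pivot, 25 mm short of the ball's centre. It moves with the lever, so it goes about 28 mm on a sound and 51 mm on a worn lever
- lever_two_ball (a point): centre of the ball at the end of lever two; moves with the lever
- trough: aluminium marker trough fixed on the bench on the robot's side of the handles, 62 x 250 mm, own y along its length (+y to the robot's left), z up; origin at the underside centre. Floor 5 mm thick, rim 16 mm above the bench, walls 5 mm; inside 52 x 240 mm
- puck: loose grey plastic marker puck lying in the trough near its middle, 44 mm across, 34 mm tall (top 39 mm above the bench), about 150 g; origin at its underside centre. It slides along the trough up to 98 mm either way from the trough's middle, where it meets the end wall
- vial: small white plastic jar with screw cap, 28 mm across, 55 mm tall, standing between the two handles; to be left alone (origin: underside centre)
- reagent: brown glass bottle, 50 mm across, 100 mm tall, between the handles at their far end; to be left alone (origin: underside centre)
- tip_box: clear pipette-tip box with a band round it, 87 x 122 x 75 mm, outside the right handle; to be left alone (origin: underside centre)
- screwdriver: screwdriver 190 mm long, lying on the left; to be left alone (origin: about its middle)
- beaker: empty beaker, 72 mm across, 85 mm tall, outside the left handle; to be left alone (origin: underside centre)
- mouse: grey computer mouse 100 x 60 x 34 mm, on the right; to be left alone (origin: underside centre)

How it is judged:
On the way, in this order (a step that is already met when the one before it is completed fails the run):
1. the left lever is held in at its stop by the fingers, the right one out, the puck still near the middle (((world y of handle_one above 0 m and value of joint lever_one above 0.245 rad and contact force between the fingers and lever_one above 0.5 N and value of joint lever_two below 0.05 rad and y of puck in the frame of trough between -0.06 and 0.06 m) or (world y of handle_two above 0 m and value of joint lever_two above 0.46 rad and contact force between the fingers and lever_two above 0.5 N and value of joint lever_one below 0.05 rad and y of puck in the frame of trough between -0.06 and 0.06 m))), for 0.5 s.
2. the left lever is back out and the right one is held in at its stop by the fingers, the puck still near the middle (((world y of handle_one above 0 m and value of joint lever_two above 0.46 rad and contact force between the fingers and lever_two above 0.5 N and value of joint lever_one below 0.05 rad and y of puck in the frame of trough between -0.06 and 0.06 m) or (world y of handle_two above 0 m and value of joint lever_one above 0.245 rad and contact force between the fingers and lever_one above 0.5 N and value of joint lever_two below 0.05 rad and y of puck in the frame of trough between -0.06 and 0.06 m))), for 0.5 s.
At the end, for the whole second after the job is handed in: the puck lies flat and still in the trough within 13 mm of the end wall on the side of the worn handle (the one whose lever reaches its bar), and both levers are out again (under 0.05 rad) (value of joint each of lever_one, lever_two below 0.05 rad and ((world y of handle_two above 0 m and y of puck in the frame of trough above 0.085 m) or (world y of handle_one above 0 m and y of puck in the frame of trough below -0.085 m)) and linear speed of puck below 0.01 m/s and angle between puck's own z axis and vertical below 0.15 rad and height (world z) of puck below 0.01 m); the robot touches nothing.
It fails at once if the puck is lifted more than 10 mm or tipped over (height (world z) of puck above 0.015 m or angle between puck's own z axis and vertical above 0.6 rad).
It fails at once if a lever is forced with more than 45 N (contact force between any of the arm, the fingers and lever_one above 45 N or contact force between any of the arm, the fingers and lever_two above 45 N).
It fails at once if one of the other things is moved or lifted by more than 30 mm (distance of any of vial, reagent, tip_box, screwdriver, beaker, mouse from where it was at the start of the episode above 0.03 m).
It also fails if it takes over 67 s, if anything falls off the work surface, if the arm or the gripper's body presses on something with over 40 N, if the wrist force passes 120 N, or if a joint passes its speed limit or range.

## Working session

There is one attempt and no reset: what is moved stays moved. The work goes in short steps, Python scripts to look and compute and a tool call to move; the robot and the scene stay as the last step left them, time stands still between calls to the robot, and variables do not carry over. Pictures are saved under pics/ and viewed, at most 10 in all, crops included, and the job is handed in when it is done.

Besides the shell and the picture viewer there is one more tool, called after "Request:" as name(argument=value, ...) on one line, values as JSON. send_rows: Moves the arm, as the interface text tells. Its arguments: {"type":"object","properties":{"rows":{"type":"array","items":{"type":"object","properties":{"hand":{"type":"number"},"x":{"type":"number"},"y":{"type":"number"},"z":{"type":"number"},"roll":{"type":"number"}}}},"force":{"type":"number"}},"required":["rows"]}

```bash
mkdir -p pics; python3 - <<'E'
from bench import *
import cv2
s=get_state();print(s['time'],s['position'],s['tool_rot'],s['ft_force'],s['grip_width'])
for n in('scene','top'):
    im=get_image(n);cv2.imwrite(f'pics/{n}0.png',im);c=get_calibration(n);print(n,c)
E
```

```text
0.0 [ 0.18121194 -0.623786    0.29113637] [-3.10835911e+00 -4.42523981e-01  5.83331819e-04] [ 0.10695316 -0.81155421 -0.16530781] 0.9953340074173321
scene {'mtx': array([[388.18985121,   0.        , 248.45505953],
       [  0.        , 388.18985121, 192.79586314],
       [  0.        ,   0.        ,   1.        ]]), 'world_from_camera': array([[ 0.49614348,  0.49960447, -0.71009649,  1.34557839],
       [ 0.86820749, -0.29261734,  0.40073787, -0.44505609],
       [-0.00757612, -0.81533457, -0.57894053,  0.69952391],
       [ 0.        ,  0.        ,  0.        ,  1.        ]])}
top {'mtx': array([[381.18481331,   0.        , 260.2120114 ],
       [  0.        , 381.18481331, 186.27719712],
       [  0.        ,   0.        ,   1.        ]]), 'world_from_camera': array([[-0.02640347, -0.99622291,  0.08272099,  0.51450109],
       [-0.99964307,  0.02597551, -0.00624565, -0.01874348],
       [ 0.00407334, -0.08285637, -0.99655317,  1.10413651],
       [ 0.        ,  0.        ,  0.        ,  1.        ]])}
```

View pics/top0.png

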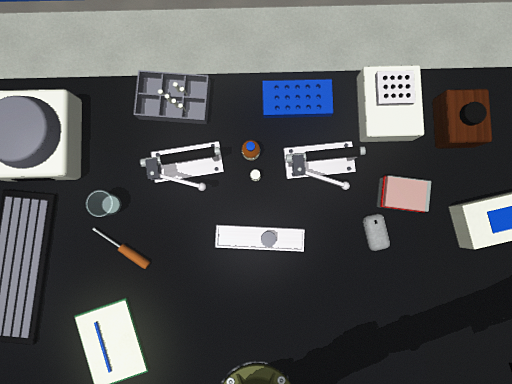

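View pics/scene0.png

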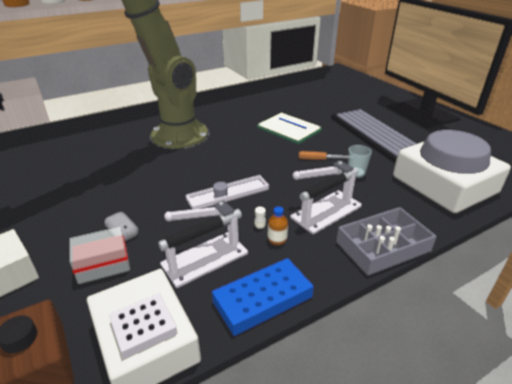

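The top view shows the left handle around (187,162) with its ball at (201,187). The right handle is around (320,160) with its ball at (347,185). The trough runs (216–304, 238) and the puck is at (269,238). I'll zoom in to measure.

```bash
cat > h.py <<'E'
import numpy as np, cv2
from bench import *
def ray(n,u,v,z):
    c=get_calibration(n);T=c['world_from_camera'];d=T[:3,:3]@np.linalg.solve(c['mtx'],[u,v,1.]);o=T[:3,3]
    return o+d*(z-o[2])/d[2]
def pix(n,p):
    c=get_calibration(n);T=c['world_from_camera'];q=c['mtx']@(T[:3,:3].T@(np.array(p)-T[:3,3]));return q[:2]/q[2]
E
python3 - <<'E'
from h import *
im=cv2.imread('pics/top0.png')
c=im[130:260,130:370];cv2.imwrite('pics/crop.png',cv2.resize(c,None,fx=3.3333,fy=3.3333,interpolation=cv2.INTER_CUBIC))
for n,(u,v) in dict(Lball=(201,187),Rball=(347,185.5)).items(): print(n,ray('top',u,v,.1))
print('vial',ray('top',255,174,.055),'bottle',ray('top',251,148,.1),'mouse',ray('top',376,232,.03),'screwdr',ray('top',146,265,.02),'beaker',ray('top',103,204,.085))
g=cv2.cvtColor(im,cv2.COLOR_BGR2GRAY)
m=((g>190)*255).astype(np.uint8);m[:220]=0;m[260:]=0
cs=max(cv2.findContours(m,0,2)[0],key=cv2.contourArea);r=cv2.minAreaRect(cs);b=cv2.boxPoints(r)
print(r);print([ray('top',*q,.016).round(4) for q in b])
E
```

```text
Lball [0.600013   0.13135694 0.1       ]
Rball [ 0.59392831 -0.25467979  0.1       ]
vial [ 0.63606506 -0.0117917   0.055     ] bottle [ 0.70083007 -0.0031946   0.1       ] mouse [ 0.46663623 -0.34654427  0.03      ] screwdr [0.39153735 0.30026971 0.02      ] beaker [0.56259799 0.39543076 0.085     ]
((259.52264404296875, 238.02490234375), (88.09066772460938, 21.975101470947266), 2.7263107299804688)
[array([0.4363, 0.1067, 0.016 ]), array([0.4979, 0.1027, 0.016 ]), array([ 0.4795, -0.1467,  0.016 ]), array([ 0.4179, -0.1416,  0.016 ])]
```

View pics/crop.png

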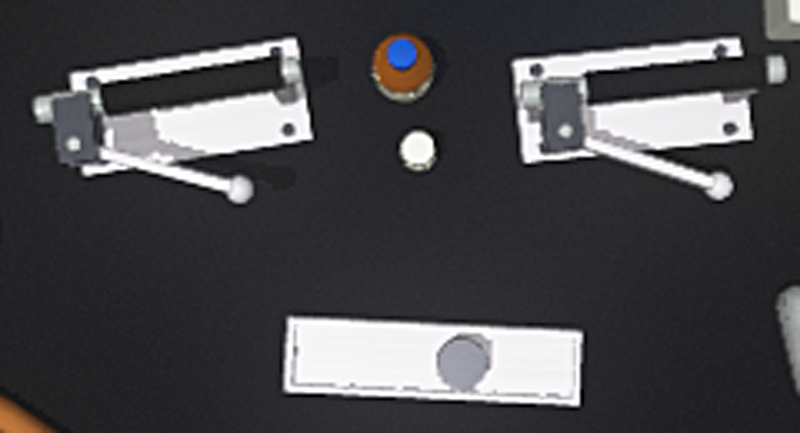

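```bash
python3 - <<'E'
from h import *
C=lambda x,y:(130+x/3.3333,130+y/3.3333)
D=dict(L=((72,144),(239,188),(290,70),(45,108),[(72,74),(297,39),(311,139),(88,176)]),
       R=((566,131),(719,185),(775,68),(530,97),[(513,60),(740,39),(752,138),(526,163)]))
for k,(p,b,e1,e2,pl) in D.items():
    P=ray('top',*C(*p),.12)[:2];B=ray('top',*C(*b),.103)[:2];E1=ray('top',*C(*e1),.1)[:2];E2=ray('top',*C(*e2),.1)[:2]
    Q=[ray('top',*C(*q),.01)[:2] for q in pl]
    yaw=lambda v:np.degrees(np.arctan2(-v[0],v[1]))
    o=np.mean(Q,0);y1=yaw(E2-E1);y2=yaw(Q[0]-Q[1]);y3=yaw(Q[3]-Q[2])
    print(k,'piv',P,'ball',B,'len',np.linalg.norm(P-B),'bar yaw',y1,y2,y3,'o',o,'sz',np.linalg.norm(Q[0]-Q[1]),np.linalg.norm(Q[1]-Q[2]),'lever yaw-24.1',yaw(P-B)+24.1)
    for th in ((y2+y3)/2,):
        t=np.radians(th);R=np.array([[np.cos(t),-np.sin(t)],[np.sin(t),np.cos(t)]])
        print(' th',th,'pred piv',o+R@[-.035,.075],'pred ball',o+R@[-.088,-.0437])
        pp=o+R@[-.035,.075]
        print(' scene/top check ball',pix('scene',[*(o+R@[-.088,-.0437]),.1]),pix('top',[*(o+R@[-.088,-.0437]),.1]))
        for q in(0,.28,.5):
            a=np.arctan2(53,118.7)-q;d=R@[-np.sin(a),-np.cos(a)];n=R@[np.cos(a),-np.sin(a)]
            f=pp+d*.100-n*.005; print('  q',q,'face100',f,'inward ang',np.degrees(np.arctan2(n[1],n[0])),'tool c',f-n*.015)
print('puck',ray('top',*C(463,361),.039))
E
```

```text
L piv [0.63757876 0.25595382] ball [0.60129337 0.12904332] len 0.13199585041881515 bar yaw 7.458174178414007 7.506831808693889 8.01293912983411 o [0.6811325  0.18243185] sz 0.1977317432954357 0.08873683314510461 lever yaw-24.1 8.144066803369775
 th 7.759885469264 pred piv [0.63632637 0.25201928] pred ball [0.59983881 0.12725011]
 scene/top check ball [294.58544841 174.81492104] [202.55670231 187.02530519]
  q 0 face100 [0.60345893 0.1574427 ] inward ang -16.30105745428314 tool c [0.58906192 0.16165296]
  q 0.28 face100 [0.63087571 0.15204284] inward ang -0.25823919062009004 tool c [0.61587586 0.15211044]
  q 0.5 face100 [0.65282491 0.15326303] inward ang 12.34683230225802 tool c [0.63817184 0.15005559]
R piv [ 0.63780817 -0.1290379 ] ball [ 0.59377885 -0.25054864] len 0.1292417936059921 bar yaw 5.3291861162797405 3.87383377530856 4.848655269569148 o [ 0.67737964 -0.20046924] sz 0.19930056412867417 0.08747991214725433 lever yaw-24.1 4.18205660183952
 th 4.361244522438854 pred piv [ 0.63677764 -0.12834797] pred ball [ 0.5929576  -0.25073463]
 scene/top check ball [167.46858597 215.42949654] [345.52825598 185.90412301]
  q 0 face100 [ 0.59836125 -0.22080975] inward ang -19.69969840110829 tool c [ 0.58423917 -0.2157534 ]
  q 0.28 face100 [ 0.6254097  -0.22782546] inward ang -3.6568801374452367 tool c [ 0.61044024 -0.22686874]
  q 0.5 face100 [ 0.64739263 -0.22790862] inward ang 8.948191355432874 tool c [ 0.63257518 -0.23024174]
puck [ 0.4575911 -0.0456825  0.039    ]
```

Request:
send_rows(rows=[{"hand":0,"x":30,"y":36,"roll":6.6},{"hand":0,"x":30,"y":36,"roll":6.6},{"hand":0,"x":30,"y":36,"roll":6.6},{"hand":0,"x":30,"y":36,"roll":6.6},{"hand":0,"x":30,"y":36,"roll":6.6},{"hand":0,"x":30,"y":36,"roll":6.6},{"hand":0,"x":30,"y":36,"roll":6.6},{"hand":0,"x":30,"y":36,"roll":6.6},{"hand":0,"x":30,"y":36,"roll":6.6},{"hand":0,"roll":6.6}])

```text
schema error: expected keys hand, x, y, z, roll
```

Request:
send_rows(rows=[{"x":7,"y":46},{"x":7,"y":46},{"x":7,"y":46},{"x":7,"y":46},{"x":7,"y":46},{"x":7,"y":46},{"x":7,"y":46},{"x":7,"y":46},{"x":7,"y":46},{"x":7,"y":46}])

```text
schema error: expected keys hand, x, y, z, roll
```

Request:
send_rows(rows=[{},{},{}])

```text
schema error: expected keys hand, x, y, z, roll
```

Request:
send_rows(rows=[{"hand":0,"x":30,"y":36,"z":0,"roll":6.6},{"hand":0,"x":30,"y":36,"z":0,"roll":6.6},{"hand":0,"x":30,"y":36,"z":0,"roll":6.6},{"hand":0,"x":30,"y":36,"z":0,"roll":6.6},{"hand":0,"x":30,"y":36,"z":0,"roll":6.6},{"hand":0,"x":30,"y":36,"z":0,"roll":6.6},{"hand":0,"x":30,"y":36,"z":0,"roll":6.6},{"hand":0,"x":30,"y":36,"z":0,"roll":6.6},{"hand":0,"x":30,"y":36,"z":0,"roll":6.6},{"hand":0,"x":0,"y":0,"z":0,"roll":6.6}])

```text
time: 1.1
position: [0.4561, -0.2925, 0.2924]
tool_rot: [-2.349, -2.085, -0.006]
ft_force: [0.1, -0.8, -0.5]
grip_width: 0.17
grip_force: 0.0
```

Request:
send_rows(rows=[{"hand":0,"x":7,"y":46,"z":0,"roll":0},{"hand":0,"x":7,"y":46,"z":0,"roll":0},{"hand":0,"x":7,"y":46,"z":0,"roll":0},{"hand":0,"x":7,"y":46,"z":0,"roll":0},{"hand":0,"x":7,"y":46,"z":0,"roll":0},{"hand":0,"x":7,"y":46,"z":0,"roll":0},{"hand":0,"x":7,"y":46,"z":0,"roll":0},{"hand":0,"x":7,"y":46,"z":0,"roll":0},{"hand":0,"x":7,"y":46,"z":0,"roll":0},{"hand":0,"x":0,"y":46,"z":0,"roll":0}])

```text
time: 2.1
position: [0.5146, 0.1612, 0.2921]
tool_rot: [2.368, 2.064, 0.0]
ft_force: [0.3, -0.2, -0.8]
grip_width: 0.004
grip_force: 0.0
```

Request:
send_rows(rows=[{"hand":0,"x":0,"y":0,"z":0,"roll":0},{"hand":0,"x":0,"y":0,"z":0,"roll":0},{"hand":0,"x":0,"y":0,"z":0,"roll":0}])

```text
time: 2.4
position: [0.5145, 0.1583, 0.2918]
tool_rot: [2.369, 2.063, -0.002]
ft_force: [-0.0, -0.8, -0.2]
grip_width: 0.005
grip_force: 0.0
```

Request:
send_rows(rows=[{"hand":0,"x":0,"y":0,"z":-45,"roll":0},{"hand":0,"x":0,"y":0,"z":-45,"roll":0},{"hand":0,"x":0,"y":-3,"z":-45,"roll":0},{"hand":0,"x":20,"y":0,"z":-2,"roll":0},{"hand":0,"x":30,"y":0,"z":0,"roll":0},{"hand":0,"x":10,"y":0,"z":0,"roll":0},{"hand":0,"x":0,"y":0,"z":0,"roll":0},{"hand":0,"x":0,"y":0,"z":0,"roll":0}])

```text
time: 3.2
position: [0.5737, 0.1561, 0.1552]
tool_rot: [-2.368, -2.064, 0.002]
ft_force: [0.2, 0.4, 0.3]
grip_width: 0.001
grip_force: 0.0
```

```bash
python3 - <<'E'
from h import *
s=get_state();print(s['position'],s['ft_force'])
a=get_image('top')[140:240,130:270];b=get_image('scene')[130:230,240:380]
cv2.imwrite('pics/c1.png',np.hstack([cv2.resize(i,(400,285)) for i in(a,b)]))
E
```

```text
[0.57373036 0.15613124 0.15523872] [0.17000898 0.43907706 0.27079829]
```

View pics/c1.png

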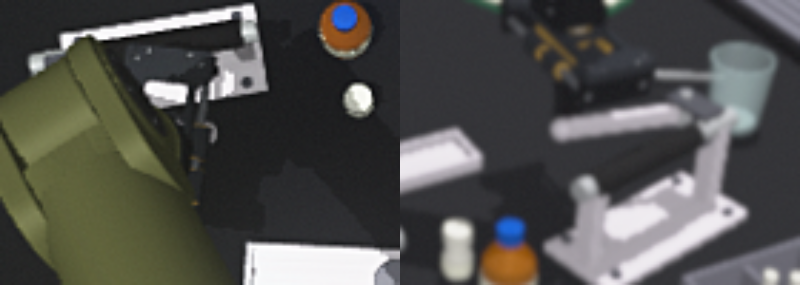

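The crops show the gripper standing just on the robot side of the left lever, near the ball and clear of the posts. I'll press in small steps.

Request:
send_rows(rows=[{"hand":0,"x":5,"y":0,"z":0,"roll":0},{"hand":0,"x":5,"y":0,"z":0,"roll":0},{"hand":0,"x":5,"y":0,"z":0,"roll":0},{"hand":0,"x":5,"y":0,"z":0,"roll":0},{"hand":0,"x":0,"y":0,"z":0,"roll":0},{"hand":0,"x":0,"y":0,"z":0,"roll":0}])

```text
time: 3.9
position: [0.594, 0.157, 0.1552]
tool_rot: [-2.367, -2.065, 0.001]
ft_force: [-2.6, -0.3, 1.6]
grip_width: 0.003
grip_force: 1.0
```

Request:
send_rows(rows=[{"hand":0,"x":4,"y":0,"z":0,"roll":0},{"hand":0,"x":4,"y":0,"z":0,"roll":0},{"hand":0,"x":4,"y":0,"z":0,"roll":0},{"hand":0,"x":3,"y":0,"z":0,"roll":0},{"hand":0,"x":0,"y":0,"z":0,"roll":0},{"hand":0,"x":0,"y":0,"z":0,"roll":0}])

```text
time: 4.5
position: [0.6093, 0.1567, 0.155]
tool_rot: [-2.367, -2.065, 0.001]
ft_force: [-2.9, -2.1, -0.1]
grip_width: 0.004
grip_force: 1.4
```

Request:
send_rows(rows=[{"hand":0,"x":2,"y":0,"z":0,"roll":0},{"hand":0,"x":2,"y":0,"z":0,"roll":0},{"hand":0,"x":0,"y":0,"z":0,"roll":0},{"hand":0,"x":0,"y":0,"z":0,"roll":0}])

```text
time: 4.9
position: [0.6133, 0.1567, 0.1552]
tool_rot: [2.367, 2.065, -0.0]
ft_force: [-3.9, -2.7, -0.3]
grip_width: 0.004
grip_force: 1.7
```

Request:
send_rows(rows=[{"hand":0,"x":2,"y":0,"z":0,"roll":0},{"hand":0,"x":0,"y":0,"z":0,"roll":0},{"hand":0,"x":0,"y":0,"z":0,"roll":0}])

```text
time: 5.2
position: [0.6153, 0.1567, 0.1552]
tool_rot: [2.367, 2.065, -0.0]
ft_force: [-4.1, -3.1, 0.2]
grip_width: 0.004
grip_force: 1.8
```

Request:
send_rows(rows=[{"hand":0,"x":1,"y":0,"z":0,"roll":0},{"hand":0,"x":0,"y":0,"z":0,"roll":0},{"hand":0,"x":0,"y":0,"z":0,"roll":0}])

```text
time: 5.5
position: [0.6162, 0.1566, 0.1552]
tool_rot: [2.367, 2.065, -0.001]
ft_force: [-4.3, -2.8, -0.2]
grip_width: 0.005
grip_force: 1.9
```

Request:
send_rows(rows=[{"hand":0,"x":1,"y":0,"z":0,"roll":0},{"hand":0,"x":0,"y":0,"z":0,"roll":0},{"hand":0,"x":0,"y":0,"z":0,"roll":0}])

```text
time: 5.8
position: [0.6172, 0.1565, 0.1553]
tool_rot: [2.367, 2.065, -0.001]
ft_force: [-4.2, -3.8, 1.1]
grip_width: 0.006
grip_force: 2.0
```

Request:
send_rows(rows=[{"hand":0,"x":1,"y":0,"z":0,"roll":0},{"hand":0,"x":0,"y":0,"z":0,"roll":0},{"hand":0,"x":0,"y":0,"z":0,"roll":0}])

```text
time: 6.1
position: [0.6182, 0.1564, 0.1552]
tool_rot: [2.367, 2.065, -0.001]
ft_force: [-3.7, -3.7, 0.1]
grip_width: 0.01
grip_force: 2.1
```

Request:
send_rows(rows=[{"hand":0,"x":0,"y":0,"z":0,"roll":0},{"hand":0,"x":0,"y":0,"z":0,"roll":0}], force=50)

```text
time: 6.3
position: [0.6182, 0.1564, 0.1552]
tool_rot: [2.367, 2.065, -0.001]
ft_force: [-4.2, -3.2, 0.5]
grip_width: 0.003
grip_force: 2.1
```

Request:
send_rows(rows=[{"hand":0,"x":1,"y":0,"z":0,"roll":0},{"hand":0,"x":0,"y":0,"z":0,"roll":0},{"hand":0,"x":0,"y":0,"z":0,"roll":0}])

```text
time: 6.6
position: [0.6192, 0.1564, 0.1552]
tool_rot: [2.367, 2.065, -0.001]
ft_force: [-4.4, -2.8, 0.6]
grip_width: 0.011
grip_force: 2.1
```

Request:
send_rows(rows=[{"hand":0,"x":1,"y":0,"z":0,"roll":0},{"hand":0,"x":0,"y":0,"z":0,"roll":0},{"hand":0,"x":0,"y":0,"z":0,"roll":0}])

```text
time: 6.9
position: [0.6202, 0.1563, 0.1552]
tool_rot: [2.367, 2.065, -0.001]
ft_force: [-4.6, -3.4, 0.4]
grip_width: 0.005
grip_force: 2.2
```

Request:
send_rows(rows=[{"hand":0,"x":1,"y":0,"z":0,"roll":0},{"hand":0,"x":1,"y":0,"z":0,"roll":0},{"hand":0,"x":0,"y":0,"z":0,"roll":0},{"hand":0,"x":0,"y":0,"z":0,"roll":0}])

```text
time: 7.3
position: [0.6222, 0.1562, 0.1553]
tool_rot: [2.367, 2.065, -0.002]
ft_force: [-3.0, -4.5, 0.5]
grip_width: 0.005
grip_force: 2.2
```

Request:
send_rows(rows=[{"hand":0,"x":1,"y":0,"z":0,"roll":0},{"hand":0,"x":1,"y":0,"z":0,"roll":0},{"hand":0,"x":0,"y":0,"z":0,"roll":0},{"hand":0,"x":0,"y":0,"z":0,"roll":0}])

```text
time: 7.7
position: [0.6242, 0.1561, 0.1552]
tool_rot: [2.367, 2.065, -0.002]
ft_force: [-4.1, -4.2, 0.3]
grip_width: 0.003
grip_force: 2.3
```

Request:
send_rows(rows=[{"hand":0,"x":1,"y":0,"z":0,"roll":0},{"hand":0,"x":1,"y":0,"z":0,"roll":0},{"hand":0,"x":0,"y":0,"z":0,"roll":0},{"hand":0,"x":0,"y":0,"z":0,"roll":0}])

```text
time: 8.1
position: [0.6262, 0.1561, 0.1552]
tool_rot: [2.367, 2.064, -0.002]
ft_force: [-4.3, -3.3, 0.9]
grip_width: 0.003
grip_force: 2.4
```

Request:
send_rows(rows=[{"hand":0,"x":2,"y":0,"z":0,"roll":0},{"hand":0,"x":2,"y":0,"z":0,"roll":0},{"hand":0,"x":2,"y":0,"z":0,"roll":0},{"hand":0,"x":0,"y":0,"z":0,"roll":0},{"hand":0,"x":0,"y":0,"z":0,"roll":0}])

```text
time: 8.6
position: [0.6321, 0.1561, 0.1552]
tool_rot: [2.367, 2.064, -0.002]
ft_force: [-5.6, -4.5, 0.9]
grip_width: 0.006
grip_force: 2.7
```

Request:
send_rows(rows=[{"hand":0,"x":1,"y":0,"z":0,"roll":0},{"hand":0,"x":1,"y":0,"z":0,"roll":0},{"hand":0,"x":0,"y":0,"z":0,"roll":0},{"hand":0,"x":0,"y":0,"z":0,"roll":0}])

```text
time: 9.0
position: [0.634, 0.1561, 0.1551]
tool_rot: [2.367, 2.065, -0.002]
ft_force: [-5.7, -3.9, 1.4]
grip_width: 0.007
grip_force: 2.8
```

Request:
send_rows(rows=[{"hand":0,"x":1,"y":0,"z":0,"roll":0},{"hand":0,"x":0,"y":0,"z":0,"roll":0},{"hand":0,"x":0,"y":0,"z":0,"roll":0}])

```text
time: 9.3
position: [0.635, 0.1562, 0.1552]
tool_rot: [2.367, 2.065, -0.002]
ft_force: [-5.2, -4.1, 0.7]
grip_width: 0.006
grip_force: 2.8
```

Request:
send_rows(rows=[{"hand":0,"x":1,"y":0,"z":0,"roll":0},{"hand":0,"x":0,"y":0,"z":0,"roll":0},{"hand":0,"x":0,"y":0,"z":0,"roll":0}])

```text
time: 9.6
position: [0.636, 0.1563, 0.1552]
tool_rot: [2.367, 2.065, -0.002]
ft_force: [-5.9, -2.7, 0.7]
grip_width: 0.006
grip_force: 2.9
```

Request:
send_rows(rows=[{"hand":0,"x":1,"y":0,"z":0,"roll":0},{"hand":0,"x":0,"y":0,"z":0,"roll":0},{"hand":0,"x":0,"y":0,"z":0,"roll":0}])

```text
time: 9.9
position: [0.6369, 0.1563, 0.1552]
tool_rot: [2.367, 2.065, -0.002]
ft_force: [-5.5, -3.5, 0.7]
grip_width: 0.002
grip_force: 2.9
```

Request:
send_rows(rows=[{"hand":0,"x":1,"y":0,"z":0,"roll":0},{"hand":0,"x":0,"y":0,"z":0,"roll":0},{"hand":0,"x":0,"y":0,"z":0,"roll":0}])

```text
time: 10.2
position: [0.6379, 0.1564, 0.1552]
tool_rot: [-2.367, -2.065, 0.002]
ft_force: [-5.6, -3.9, 0.3]
grip_width: 0.011
grip_force: 3.0
```

Request:
send_rows(rows=[{"hand":0,"x":1,"y":0,"z":0,"roll":0},{"hand":0,"x":0,"y":0,"z":0,"roll":0},{"hand":0,"x":0,"y":0,"z":0,"roll":0}])

```text
time: 10.5
position: [0.6388, 0.1565, 0.1552]
tool_rot: [-2.367, -2.065, 0.002]
ft_force: [-5.9, -3.4, 0.4]
grip_width: 0.004
grip_force: 3.0
```

Request:
send_rows(rows=[{"hand":0,"x":1,"y":0,"z":0,"roll":0},{"hand":0,"x":0,"y":0,"z":0,"roll":0},{"hand":0,"x":0,"y":0,"z":0,"roll":0}])

```text
time: 10.8
position: [0.6398, 0.1566, 0.1552]
tool_rot: [-2.367, -2.065, 0.002]
ft_force: [-5.6, -3.3, 0.9]
grip_width: 0.003
grip_force: 3.0
```

```bash
python3 - <<'E'
from h import *
s=get_state();print(s['position'],s['ft_force'])
a=get_image('top')[140:240,130:270];b=get_image('scene')[130:230,240:380]
cv2.imwrite('pics/c2.png',np.hstack([cv2.resize(i,(400,285)) for i in(a,b)]))
E
```

```text
[0.6397994  0.15659126 0.15515417] [-5.59017533 -3.2771652   0.88170953]
```

View pics/c2.png

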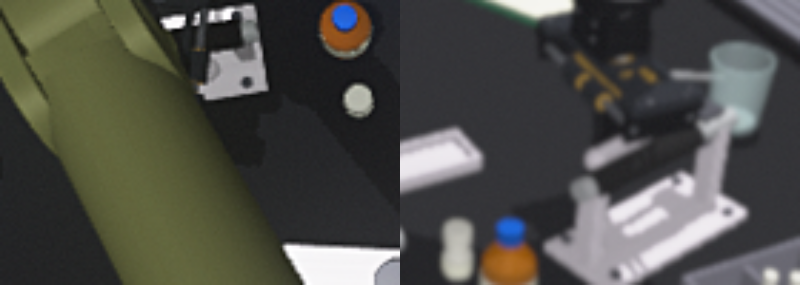

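The crops show the left lever almost at its bar, with the ball at crop (597,152) close to the grip. I'll continue to the stop.

Request:
send_rows(rows=[{"hand":0,"x":1,"y":0,"z":0,"roll":0},{"hand":0,"x":0,"y":0,"z":0,"roll":0},{"hand":0,"x":0,"y":0,"z":0,"roll":0}])

```text
time: 11.2
position: [0.6407, 0.1567, 0.1552]
tool_rot: [-2.367, -2.065, 0.002]
ft_force: [-6.4, -2.8, 0.7]
grip_width: 0.006
grip_force: 3.1
```

Request:
send_rows(rows=[{"hand":0,"x":1,"y":0,"z":0,"roll":0},{"hand":0,"x":0,"y":0,"z":0,"roll":0},{"hand":0,"x":0,"y":0,"z":0,"roll":0}])

```text
time: 11.5
position: [0.6417, 0.1568, 0.1552]
tool_rot: [-2.367, -2.065, 0.002]
ft_force: [-5.7, -2.7, 1.1]
grip_width: 0.006
grip_force: 3.1
```

Request:
send_rows(rows=[{"hand":0,"x":1,"y":0,"z":0,"roll":0},{"hand":0,"x":0,"y":0,"z":0,"roll":0},{"hand":0,"x":0,"y":0,"z":0,"roll":0}])

```text
time: 11.8
position: [0.6426, 0.1569, 0.1552]
tool_rot: [-2.366, -2.065, 0.002]
ft_force: [-6.2, -3.1, 1.3]
grip_width: 0.004
grip_force: 3.3
```

Request:
send_rows(rows=[{"hand":0,"x":1,"y":0,"z":0,"roll":0},{"hand":0,"x":0,"y":0,"z":0,"roll":0},{"hand":0,"x":0,"y":0,"z":0,"roll":0}])

```text
time: 12.1
position: [0.6428, 0.157, 0.1551]
tool_rot: [-2.365, -2.065, 0.005]
ft_force: [-7.0, -2.3, 1.4]
grip_width: 0.008
grip_force: 4.5
```

Request:
send_rows(rows=[{"hand":0,"x":1,"y":0,"z":0,"roll":0},{"hand":0,"x":0,"y":0,"z":0,"roll":0},{"hand":0,"x":0,"y":0,"z":0,"roll":0}])

```text
time: 12.4
position: [0.6431, 0.157, 0.1551]
tool_rot: [-2.365, -2.065, 0.008]
ft_force: [-10.2, -3.3, 2.9]
grip_width: 0.003
grip_force: 5.6
```

Request:
send_rows(rows=[{"hand":0,"x":1,"y":0,"z":0,"roll":0},{"hand":0,"x":0,"y":0,"z":0,"roll":0},{"hand":0,"x":0,"y":0,"z":0,"roll":0}])

```text
time: 12.7
position: [0.6434, 0.1571, 0.155]
tool_rot: [-2.364, -2.065, 0.01]
ft_force: [-13.0, -3.2, 4.5]
grip_width: 0.004
grip_force: 6.8
```

Force rose from 6 to 13 N with no further travel at x≈0.643. That is about 54 mm in, so the left lever reaches its bar and is worn. I'll hold, then release.

Request:
send_rows(rows=[{"hand":0,"x":0,"y":0,"z":0,"roll":0},{"hand":0,"x":0,"y":0,"z":0,"roll":0},{"hand":0,"x":0,"y":0,"z":0,"roll":0},{"hand":0,"x":0,"y":0,"z":0,"roll":0},{"hand":0,"x":0,"y":0,"z":0,"roll":0},{"hand":0,"x":0,"y":0,"z":0,"roll":0},{"hand":0,"x":0,"y":0,"z":0,"roll":0},{"hand":0,"x":0,"y":0,"z":0,"roll":0},{"hand":0,"x":0,"y":0,"z":0,"roll":0},{"hand":0,"x":0,"y":0,"z":0,"roll":0}])

```text
time: 13.7
position: [0.6434, 0.1571, 0.155]
tool_rot: [-2.364, -2.065, 0.01]
ft_force: [-12.3, -3.6, 5.1]
grip_width: 0.006
grip_force: 6.8
```

Request:
send_rows(rows=[{"hand":0,"x":-10,"y":0,"z":0,"roll":0},{"hand":0,"x":-10,"y":0,"z":0,"roll":0},{"hand":0,"x":-10,"y":0,"z":0,"roll":0},{"hand":0,"x":-10,"y":0,"z":0,"roll":0},{"hand":0,"x":-15,"y":0,"z":0,"roll":0},{"hand":0,"x":-15,"y":0,"z":0,"roll":0},{"hand":0,"x":-15,"y":0,"z":0,"roll":0},{"hand":0,"x":-20,"y":0,"z":0,"roll":0},{"hand":0,"x":0,"y":0,"z":0,"roll":0},{"hand":0,"x":0,"y":0,"z":0,"roll":0}])

```text
time: 14.7
position: [0.5426, 0.1574, 0.1563]
tool_rot: [2.365, 2.065, 0.006]
ft_force: [0.2, 0.2, -0.1]
grip_width: 0.002
grip_force: 0.0
```

Request:
send_rows(rows=[{"hand":0,"x":0,"y":-42,"z":0,"roll":0},{"hand":0,"x":0,"y":-42,"z":0,"roll":0},{"hand":0,"x":0,"y":-42,"z":0,"roll":0},{"hand":0,"x":0,"y":-42,"z":0,"roll":0},{"hand":0,"x":0,"y":-42,"z":0,"roll":0},{"hand":0,"x":0,"y":-42,"z":0,"roll":0},{"hand":0,"x":0,"y":-42,"z":0,"roll":0},{"hand":0,"x":0,"y":-42,"z":0,"roll":0},{"hand":0,"x":0,"y":-42,"z":0,"roll":0},{"hand":0,"x":0,"y":0,"z":0,"roll":-4}])

```text
time: 15.7
position: [0.5414, -0.2306, 0.1552]
tool_rot: [2.446, 1.964, -0.001]
ft_force: [-0.3, 0.5, -0.3]
grip_width: 0.008
grip_force: 0.0
```

Request:
send_rows(rows=[{"hand":0,"x":20,"y":0,"z":0,"roll":0},{"hand":0,"x":15,"y":0,"z":0,"roll":0},{"hand":0,"x":0,"y":0,"z":0,"roll":0},{"hand":0,"x":0,"y":0,"z":0,"roll":0}])

```text
time: 16.1
position: [0.577, -0.2214, 0.1551]
tool_rot: [2.438, 1.982, 0.001]
ft_force: [-0.5, -0.3, -0.2]
grip_width: 0.004
grip_force: 0.0
```

```bash
python3 - <<'E'
from h import *
s=get_state();print(s['position'],s['ft_force'])
a=get_image('top')[140:260,130:380];b=get_image('scene')[130:270,130:380]
cv2.imwrite('pics/c3.png',np.hstack([cv2.resize(i,(400,230)) for i in(a,b)]))
E
```

```text
[ 0.57695001 -0.22137007  0.15512036] [-0.54166313 -0.32737085 -0.2482016 ]
```

View pics/c3.png

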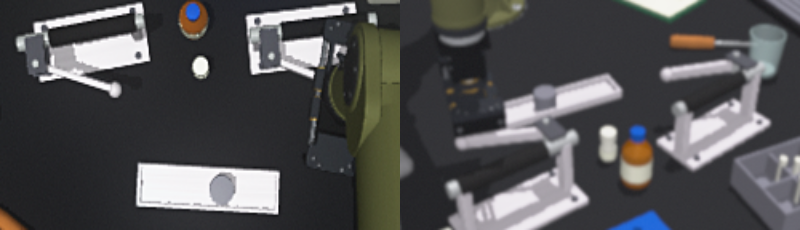

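The left lever has sprung back out. The gripper is behind the right lever and the puck hasn't moved. Now I'll press the right one.

Request:
send_rows(rows=[{"hand":0,"x":5,"y":0,"z":0,"roll":0},{"hand":0,"x":5,"y":0,"z":0,"roll":0},{"hand":0,"x":5,"y":0,"z":0,"roll":0},{"hand":0,"x":4,"y":0,"z":0,"roll":0},{"hand":0,"x":4,"y":0,"z":0,"roll":0},{"hand":0,"x":0,"y":0,"z":0,"roll":0},{"hand":0,"x":0,"y":0,"z":0,"roll":0}])

```text
time: 16.9
position: [0.5991, -0.2214, 0.155]
tool_rot: [-2.438, -1.981, 0.001]
ft_force: [-3.4, -0.9, -0.2]
grip_width: 0.006
grip_force: 1.2
```

Request:
send_rows(rows=[{"hand":0,"x":2,"y":0,"z":0,"roll":0},{"hand":0,"x":2,"y":0,"z":0,"roll":0},{"hand":0,"x":2,"y":0,"z":0,"roll":0},{"hand":0,"x":0,"y":0,"z":0,"roll":0},{"hand":0,"x":0,"y":0,"z":0,"roll":0}])

```text
time: 17.4
position: [0.6053, -0.2213, 0.1552]
tool_rot: [2.438, 1.981, -0.0]
ft_force: [-2.6, -2.5, 0.2]
grip_width: 0.005
grip_force: 1.6
```

Request:
send_rows(rows=[{"hand":0,"x":2,"y":0,"z":0,"roll":0},{"hand":0,"x":1,"y":0,"z":0,"roll":0},{"hand":0,"x":0,"y":0,"z":0,"roll":0},{"hand":0,"x":0,"y":0,"z":0,"roll":0}])

```text
time: 17.8
position: [0.6082, -0.2215, 0.1552]
tool_rot: [2.438, 1.981, -0.001]
ft_force: [-4.5, -2.3, 0.3]
grip_width: -0.0
grip_force: 1.9
```

Request:
send_rows(rows=[{"hand":0,"x":1,"y":0,"z":0,"roll":0},{"hand":0,"x":1,"y":0,"z":0,"roll":0},{"hand":0,"x":0,"y":0,"z":0,"roll":0},{"hand":0,"x":0,"y":0,"z":0,"roll":0}])

```text
time: 18.2
position: [0.6101, -0.2216, 0.1553]
tool_rot: [2.438, 1.981, -0.001]
ft_force: [-3.6, -3.6, 0.5]
grip_width: 0.005
grip_force: 2.0
```

Request:
send_rows(rows=[{"hand":0,"x":1,"y":0,"z":0,"roll":0},{"hand":0,"x":1,"y":0,"z":0,"roll":0},{"hand":0,"x":0,"y":0,"z":0,"roll":0},{"hand":0,"x":0,"y":0,"z":0,"roll":0}])

```text
time: 18.6
position: [0.6121, -0.2218, 0.1552]
tool_rot: [2.438, 1.981, -0.001]
ft_force: [-3.9, -2.8, -0.4]
grip_width: 0.006
grip_force: 2.1
```

Request:
send_rows(rows=[{"hand":0,"x":1,"y":0,"z":0,"roll":0},{"hand":0,"x":1,"y":0,"z":0,"roll":0},{"hand":0,"x":0,"y":0,"z":0,"roll":0},{"hand":0,"x":0,"y":0,"z":0,"roll":0}])

```text
time: 19.0
position: [0.614, -0.222, 0.1553]
tool_rot: [2.438, 1.98, -0.002]
ft_force: [-3.7, -3.4, 0.3]
grip_width: 0.005
grip_force: 2.2
```

Request:
send_rows(rows=[{"hand":0,"x":1,"y":0,"z":0,"roll":0},{"hand":0,"x":1,"y":0,"z":0,"roll":0},{"hand":0,"x":0,"y":0,"z":0,"roll":0},{"hand":0,"x":0,"y":0,"z":0,"roll":0}])

```text
time: 19.4
position: [0.616, -0.2222, 0.1553]
tool_rot: [2.438, 1.98, -0.002]
ft_force: [-5.1, -3.1, 0.4]
grip_width: 0.003
grip_force: 2.3
```

Request:
send_rows(rows=[{"hand":0,"x":1,"y":0,"z":0,"roll":0},{"hand":0,"x":0,"y":0,"z":0,"roll":0},{"hand":0,"x":0,"y":0,"z":0,"roll":0}])

```text
time: 19.7
position: [0.6169, -0.2223, 0.1553]
tool_rot: [2.438, 1.98, -0.002]
ft_force: [-5.6, -4.7, 0.7]
grip_width: 0.004
grip_force: 2.4
```

Request:
send_rows(rows=[{"hand":0,"x":1,"y":0,"z":0,"roll":0},{"hand":0,"x":0,"y":0,"z":0,"roll":0},{"hand":0,"x":0,"y":0,"z":0,"roll":0}])

```text
time: 20.0
position: [0.6178, -0.2224, 0.1553]
tool_rot: [2.438, 1.98, -0.003]
ft_force: [-5.3, -5.1, 0.9]
grip_width: 0.003
grip_force: 2.5
```

Request:
send_rows(rows=[{"hand":0,"x":1,"y":0,"z":0,"roll":0},{"hand":0,"x":0,"y":0,"z":0,"roll":0},{"hand":0,"x":0,"y":0,"z":0,"roll":0}])

```text
time: 20.3
position: [0.6181, -0.2225, 0.1552]
tool_rot: [-2.438, -1.98, 0.005]
ft_force: [-6.4, -4.6, 2.3]
grip_width: 0.006
grip_force: 3.7
```

Force rises sharply at x≈0.618, far short of the 0.64 expected at the bar. The right lever is sound and the left one worn. I'll hold, release, then push the puck towards the left (+y).

Request:
send_rows(rows=[{"hand":0,"x":1,"y":0,"z":0,"roll":0},{"hand":0,"x":1,"y":0,"z":0,"roll":0},{"hand":0,"x":0,"y":0,"z":0,"roll":0},{"hand":0,"x":0,"y":0,"z":0,"roll":0}])

```text
time: 20.7
position: [0.6187, -0.2226, 0.1551]
tool_rot: [-2.437, -1.978, 0.01]
ft_force: [-11.9, -3.1, 4.8]
grip_width: 0.005
grip_force: 6.2
```

Request:
send_rows(rows=[{"hand":0,"x":0,"y":0,"z":0,"roll":0},{"hand":0,"x":0,"y":0,"z":0,"roll":0},{"hand":0,"x":0,"y":0,"z":0,"roll":0},{"hand":0,"x":0,"y":0,"z":0,"roll":0},{"hand":0,"x":0,"y":0,"z":0,"roll":0},{"hand":0,"x":0,"y":0,"z":0,"roll":0},{"hand":0,"x":0,"y":0,"z":0,"roll":0},{"hand":0,"x":0,"y":0,"z":0,"roll":0},{"hand":0,"x":0,"y":0,"z":0,"roll":0},{"hand":0,"x":0,"y":0,"z":0,"roll":0}])

```text
time: 21.7
position: [0.6187, -0.2226, 0.1551]
tool_rot: [-2.437, -1.978, 0.009]
ft_force: [-11.0, -3.9, 4.2]
grip_width: 0.005
grip_force: 6.2
```

Request:
send_rows(rows=[{"hand":0,"x":-10,"y":0,"z":0,"roll":0},{"hand":0,"x":-10,"y":0,"z":0,"roll":0},{"hand":0,"x":-10,"y":0,"z":0,"roll":0},{"hand":0,"x":-20,"y":0,"z":0,"roll":0},{"hand":0,"x":-30,"y":0,"z":0,"roll":0},{"hand":0,"x":-30,"y":20,"z":0,"roll":4},{"hand":0,"x":-30,"y":35,"z":0,"roll":4},{"hand":0,"x":-26,"y":38,"z":0,"roll":0},{"hand":0,"x":0,"y":40,"z":0,"roll":0},{"hand":0,"x":0,"y":0,"z":0,"roll":0}])

```text
time: 22.7
position: [0.4557, -0.0824, 0.1561]
tool_rot: [2.283, 2.154, 0.003]
ft_force: [-0.2, -0.0, 0.2]
grip_width: 0.008
grip_force: 0.0
```

Request:
send_rows(rows=[{"hand":0,"x":0,"y":0,"z":0,"roll":0},{"hand":0,"x":0,"y":0,"z":0,"roll":0}])

```text
time: 22.9
position: [0.456, -0.0889, 0.1557]
tool_rot: [2.293, 2.145, 0.002]
ft_force: [-0.2, -0.0, 0.3]
grip_width: 0.004
grip_force: 0.0
```

Request:
send_rows(rows=[{"hand":0,"x":-3,"y":-4,"z":0,"roll":0},{"hand":0,"x":0,"y":0,"z":-30,"roll":0},{"hand":0,"x":0,"y":0,"z":-20,"roll":0},{"hand":0,"x":0,"y":0,"z":-12,"roll":0},{"hand":0,"x":0,"y":0,"z":-9,"roll":0},{"hand":0,"x":0,"y":0,"z":0,"roll":0},{"hand":0,"x":0,"y":0,"z":0,"roll":0}])

```text
time: 23.6
position: [0.4528, -0.0924, 0.0847]
tool_rot: [2.294, 2.146, 0.001]
ft_force: [0.5, -0.2, 0.1]
grip_width: 0.008
grip_force: 0.0
```

```bash
python3 - <<'E'
from h import *
s=get_state();print(s['position'],s['ft_force'])
a=get_image('top')[140:260,130:380];b=get_image('scene')[130:270,130:380]
cv2.imwrite('pics/c4.png',np.hstack([cv2.resize(i,(400,230)) for i in(a,b)]))
E
```

```text
[ 0.45283409 -0.09236358  0.08471014] [ 0.45762978 -0.1697099   0.1239253 ]
```

View pics/c4.png

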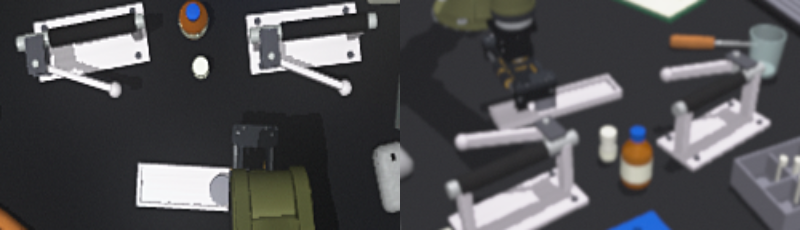

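Both levers are out. The fingers are down in the trough on the right of the puck, so I'll push it left.

Request:
send_rows(rows=[{"hand":0,"x":0.7,"y":8,"z":0,"roll":0},{"hand":0,"x":0.7,"y":8,"z":0,"roll":0},{"hand":0,"x":0.7,"y":10,"z":0,"roll":0},{"hand":0,"x":0.7,"y":10,"z":0,"roll":0},{"hand":0,"x":0.7,"y":10,"z":0,"roll":0},{"hand":0,"x":0.7,"y":10,"z":0,"roll":0},{"hand":0,"x":0.7,"y":10,"z":0,"roll":0},{"hand":0,"x":0.7,"y":10,"z":0,"roll":0},{"hand":0,"x":0.8,"y":10,"z":0,"roll":0},{"hand":0,"x":0.8,"y":10,"z":0,"roll":0}])

```text
time: 24.7
position: [0.4595, 0.0046, 0.0842]
tool_rot: [-2.294, -2.147, 0.0]
ft_force: [-0.2, -3.7, 2.7]
grip_width: 0.003
grip_force: 1.6
```

Request:
send_rows(rows=[{"hand":0,"x":0.7,"y":8,"z":0,"roll":0},{"hand":0,"x":0.6,"y":8,"z":0,"roll":0},{"hand":0,"x":0.5,"y":6,"z":0,"roll":0},{"hand":0,"x":0.4,"y":5,"z":0,"roll":0},{"hand":0,"x":0.4,"y":5,"z":0,"roll":0},{"hand":0,"x":0.3,"y":4,"z":0,"roll":0},{"hand":0,"x":0,"y":0,"z":0,"roll":0},{"hand":0,"x":0,"y":0,"z":0,"roll":0}])

```text
time: 25.5
position: [0.4622, 0.0405, 0.0841]
tool_rot: [-2.293, -2.146, -0.001]
ft_force: [-0.2, -0.6, -0.1]
grip_width: 0.005
grip_force: 0.0
```

Request:
send_rows(rows=[{"hand":0,"x":0.2,"y":2,"z":0,"roll":0},{"hand":0,"x":0.2,"y":2,"z":0,"roll":0},{"hand":0,"x":0,"y":0,"z":0,"roll":0},{"hand":0,"x":0,"y":0,"z":0,"roll":0}])

```text
time: 25.9
position: [0.4628, 0.044, 0.0842]
tool_rot: [-2.293, -2.147, -0.0]
ft_force: [-0.5, -0.7, -0.4]
grip_width: 0.005
grip_force: 0.0
```

Request:
send_rows(rows=[{"hand":0,"x":0.1,"y":1,"z":0,"roll":0},{"hand":0,"x":0.1,"y":1,"z":0,"roll":0},{"hand":0,"x":0.1,"y":1,"z":0,"roll":0},{"hand":0,"x":0,"y":0,"z":0,"roll":0},{"hand":0,"x":0,"y":0,"z":0,"roll":0}])

```text
time: 26.4
position: [0.463, 0.0451, 0.0843]
tool_rot: [2.294, 2.145, -0.004]
ft_force: [-1.2, -6.1, 1.5]
grip_width: 0.006
grip_force: 2.7
```

```bash
python3 - <<'E'
from h import *
s=get_state();print(s['position'],s['ft_force'])
a=get_image('top')[190:270,190:330];b=get_image('scene')[150:230,150:290]
cv2.imwrite('pics/c5.png',np.hstack([cv2.resize(i,(400,229)) for i in(a,b)]))
E
```

```text
[0.46303339 0.04511434 0.08427373] [-1.20085206 -6.05872613  1.49920446]
```

View pics/c5.png

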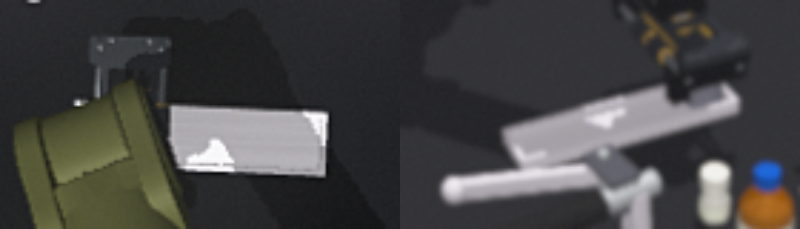

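The puck is against the end wall: force rose to 6 N at y=0.045, as predicted. I'll back off, raise the arm and check.

Request:
send_rows(rows=[{"hand":0,"x":0,"y":-4,"z":0,"roll":0},{"hand":0,"x":-1,"y":-10,"z":0,"roll":0},{"hand":0,"x":-2,"y":-20,"z":0,"roll":0},{"hand":0,"x":0,"y":-6,"z":15,"roll":0},{"hand":0,"x":0,"y":0,"z":40,"roll":0},{"hand":0,"x":0,"y":0,"z":45,"roll":0},{"hand":0,"x":0,"y":-40,"z":0,"roll":0},{"hand":0,"x":0,"y":-45,"z":0,"roll":0},{"hand":0,"x":0,"y":-45,"z":0,"roll":0},{"hand":0,"x":0,"y":-45,"z":0,"roll":0}])

```text
time: 27.5
position: [0.46, -0.1701, 0.1847]
tool_rot: [2.292, 2.146, 0.001]
ft_force: [0.6, 0.4, -0.6]
grip_width: 0.009
grip_force: 0.0
```

Request:
send_rows(rows=[{"hand":0,"x":0,"y":0,"z":0,"roll":0},{"hand":0,"x":0,"y":0,"z":0,"roll":0},{"hand":0,"x":0,"y":0,"z":0,"roll":0}])

```text
time: 27.8
position: [0.4603, -0.167, 0.1842]
tool_rot: [-2.292, -2.148, -0.001]
ft_force: [0.4, 0.8, 1.0]
grip_width: 0.007
grip_force: 0.0
```

```bash
python3 - <<'E'
from h import *
s=get_state();print(s['position'],s['ft_force'])
im=get_image('top')
g=cv2.cvtColor(im,cv2.COLOR_BGR2GRAY)
print(g[225:252:2,212:250:2])
cv2.imwrite('pics/c6.png',cv2.resize(im[130:270,80:400],None,fx=2.5,fy=2.5))
E
```

```text
[ 0.46025119 -0.16700504  0.18418934] [0.42517107 0.75545584 0.99064733]
[[ 41  37 139 168 165 155 139 138 130 106  93  87  73  58  36  40  37  26
   25]
 [ 39  32 183 219 250 250 255 255 244 255 253 254 255 255 255 255 255 255
  255]
 [ 40  32 188 188 253 243 118 106 159 175 203 248 247 245 245 245 244 243
  243]
 [ 41  27 214 186 184 159 159 162 153  65 171 153 249 242 242 242 243 243
  243]
 [ 40  23 253 143 159 160 160 159 160 157 114 163 253 245 244 245 245 245
  245]
 [ 39  23 239 157 164 160 161 159 159 165  76 168 252 244 243 244 244 243
  244]
 [ 41  21 239 161 163 162 162 161 162 163 113 180 251 245 245 245 245 245
  245]
 [ 39  18 255 160 165 163 163 163 163 167  77 229 247 245 245 244 244 244
  244]
 [ 39  23 255 153 164 165 165 164 162 137 250 249 246 246 246 246 247 247
  247]
 [ 38  40 255 182 165 166 166 166 177 234 249 247 246 246 246 246 246 245
  246]
 [ 39  41 255 180 185 159 144 157 177 202 246 235 194 246 245 244 245 245
  245]
 [ 40  49 171 214 213 255 255 255 255 255 255 255 255 255 255 255 244 241
  238]
 [ 40  39  38  35  37  36  36  37  33  33  29  25  24  22  20  20  16  16
   32]
 [ 40  39  40  43  43  44  43  43  43  43  46  44  46  48  46  49  46  50
   48]]
```

View pics/c6.png

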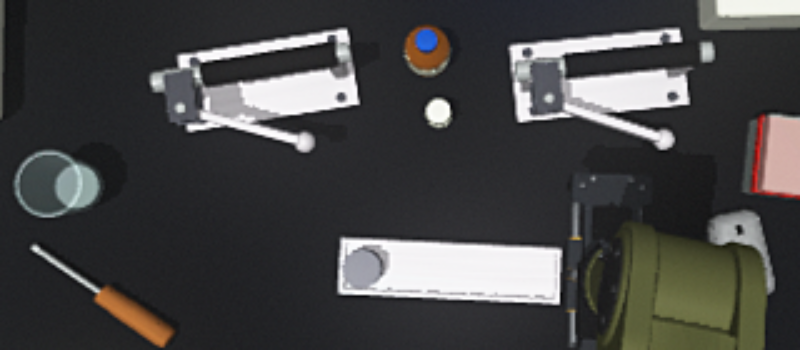

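The puck lies flat against the left end wall at crop (363,267). Both levers are out, everything else is in place, and the arm is clear at z≈0.18, so I'm handing in.

```bash
python3 -c "from bench import *;print(close_job())"
```

```text
the job is handed in; nothing more can be done
None
```

I handed the job in at about 28 s; no verdict came back. The left lever went all the way to its bar (worn), the right lever stopped well short (sound), both sprang back out, and the puck lies against the left end wall of the trough.

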